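# Load a model carrier into the scan dock so that it holds the part-present pin in

## Task

Load the model carrier (the plate with the stone block on it) into the sloping scan dock: slip one end under the hood with the other end raised, push against the spring pin, and lower the raised end behind the lip so that the carrier lies flat on the bed and keeps the pin pressed in by itself when you let go. Leave the pen, spatula, caliper and case where they are.

Things in the scene. Friction and masses are not known exactly. Their poses are not given: they have to be found in the camera images.
- carrier_mid (a point): Centre of the stone block on the carrier; x along the plate, z out of its top. The carrier is one rigid loose piece, 0.3 kg: aluminium plate 130 (x) x 70 (y) x 12 mm, corners rounded, and fixed mid-top a stone block 56 (x) x 51 (y, the grasp) x 27 mm high. This point is 25.5 mm above the plate's underside, 65 mm from either end. Both ends are alike: load it either way.
- bed: Sloping bed of the scan dock (fixed stand, foot 196 x 110 mm, 140 mm high). x runs up the bed, which rises at 35 degrees from the hooded low end; y across; z square out of its surface. Origin: bed surface, mid-width, at the wall of the low end. Side guides 9 mm high stand 75 mm apart. Carrier flat and sprung back against the lip: carrier_mid at (72, 0, 25.5) mm, an end 7 mm from the wall.
- hood_edge (a point): Middle of the hood's lower front edge, axes as the bed's, at (24, 0, 19) mm in the bed frame: the hood covers x = 0 to 24 mm, underside 19 mm above the bed, top 26 mm, plus a flared rim out to x = 31 mm, 28 mm high. Too low to slide the carrier in flat over the lip: it must enter inclined 6 to 15 degrees to the bed, hooded end lowest.
- lip (a point): Middle of the top inner edge of the lip across the bed's upper end, axes as the bed's, at (137, 0, 12) mm in the bed frame; the lip stands 12 mm above the bed and is 10 mm thick.
- pin (a joint): Sensing pin: 0 = free, sticking 14 mm out; grows as it is pressed in, up to 0.013 m. Spring: 3 N at the start, about 7 N at 7 mm, 11 N at 13 mm. 0.007 m when the carrier rests against the lip.
- pin_tip (a point): Rounded tip of the sensing pin (10 mm diameter, axis 7 mm above the bed), which sticks 14 mm out of the low end's wall up the bed when free; axes as the bed's.
- marker_pen: Bystander: white pen with a cap, 124 mm long, lying loose on the bench; origin under its middle.
- plaster_spatula: Bystander: spatula with a wooden handle, 213 mm long, lying loose; origin under its middle.
- caliper: Bystander: steel caliper, 190 mm long, lying loose; origin under its middle.
- burs_case: Bystander: flat closed case, 70 x 111 x 25 mm, standing loose; origin under its middle.

How it is judged:
By the outcome, as a careful person would: the job done as asked, in the order asked, and still so for the second after the job is handed in, with the robot touching nothing.
It also fails if it takes over 48 s, if anything falls off the work surface, if the arm or the gripper's body presses on something with over 40 N, if the wrist force passes 120 N, or if a joint passes its speed limit or range.

## Robot

A 6-joint arm with a two-finger parallel gripper is mounted at the origin on a cart in front of the work surface, level with it; the furniture and walls round the work are solid. World frame = base frame: x ahead of the robot, y to its left, z up, the work surface at z = 0. Lengths are in m, angles in rad, forces in N, time in s.
With the tool pointing down it reaches from about 0.375 to 0.75 m from the base axis. Payload 9 kg.
Tool frame: the origin (TCP) lies midway between the tips of the shut fingers; the grasp point (between the pads) lies 19 mm behind it; z points along the fingers, y is the line along which they close (so a half turn about z gives the same grasp; the last joint's range is limited). The gripper opens to 85 mm and grips with 20 to 120 N. Pads are 22 mm wide; open, the fingers measure 114 mm over their backs; the gripper's body (76 mm by 85 mm) begins 54 mm behind the grasp point. The pads swing forward as they close: fully open they stand 13 mm farther back than shut.
Start: joints at [1.072, 0.104, 0.097, 1.564, 0, 1.353], TCP at [0.166, 0.577, 0.231] pointing down, gripper open.
Joint ranges: [-2.99, 2.99], [-0.84, 1.86], [-1.1, 1.16], [-1.84, 2.11], [-1.51, 1.56], [-3.14, 3.14]. Speed limits (rad/s): [2.22, 2.22, 2.57, 3.14, 3.14, 3.14].

## Interface

Orientations are given as a unit quaternion [x, y, z, w].
In Python, from workcell import * gives the robot as it stands.
- The arm moves only by the tool step_arm, never from a script. Its argument "steps" is a list that holds one entry, the list of rows, each a list of 6 numbers: the shift along the tool's x, y, z scaled (see below), then the turn, a rotation vector about the tool's x, y, z scaled (see below). A call has 1 to 5 rows; each row shifts and turns the commanded pose from where the row before left it, along the tool's axes as they then stand; what a row does not reach is not made up. The controller multiplies each number of a shift by 40 mm and each number of a turn by 4 degrees. A row lasts 1/10 s, in which the tool goes at most 50 mm and 8.59 degrees, less where a joint would pass 70% of its speed; a pose out of reach is approached as far as the arm can. A call with a number of a shift or a turn outside -1 to 1 is refused whole. A call with a gripper value outside its range is refused whole. "jaw" is the gripper command: -1 is fully open, 1 is shut, values between are in proportion, set as the call begins (left out, the last holds). The fingers move at their own pace and stop on an object; "newtons" is the grip in N (left out, the last holds). Time passes only in rows, so rows that do not move let the fingers close. It gives the time, the measured TCP pose, the force, the opening and the grip force at its end, in the units of the state.
- state(): the state, without advancing time (a new reading comes with each control period).
- camera(name): name is "scene" or "top" or "wrist"; returns the picture (420x560x3 uint8, blue, green, red); there is no depth.
- calibration(name): a dict with "mtx" (3x3 intrinsics, pixels), "R" (3x3) and "t" (3): a world point X has camera coordinates R X + t. Camera axes: x right, y down, z forward; pixel columns grow to the right and rows downward; lengths in m; the calibration is good to about 2 mm. A picture is of the moment at which its call begins: read the wrist's pose just before it. calibration takes no time and is no camera call; for the wrist camera it gives the pose at the moment of the call.
- finish_job(): hands the job in; it is judged then, once.
Trained networks look in the newest picture that a camera, given by its name, has taken for a name from the list of things; names that differ only in an ending like _2 or _b are one class to them, and where a whole thing is asked for, a point or a joint stands for the part that bears it (a point fixed in the world has none). Each returns a list of dicts, best first, with "conf" (0 to 1); they miss things now and then, are a little off and sometimes report something else, mostly with a low value. They report only what shows in the picture. A call takes as long as a camera call.
- outline_of(thing, camera): "pixels" (420x560 bool, what is visible of it) and "box" ([centre column, centre row, width, height] as shares, 0 to 1, of the picture: columns of its width, rows of its height, round what is visible of it).
- mark_of(thing, camera): "centre" ([column, row] as shares, 0 to 1, of the picture: columns of its width, rows of its height: a listed point, or the origin of a listed thing).
The state is a dict: "time_s": time; "joint_pos": joint angles; "dq": joint speeds; "tau": joint torques, N m; "tool_pos": TCP position; "tcp_rot": TCP orientation; "wrist_force": force on the tool from outside, world axes, zero at the start; "torque": the same for the moment, N m; "width": finger opening in m; "finger_force": force on a finger pad.
Only numpy, scipy, OpenCV 4.12 (cv2) and the standard library are available. Lean on these libraries where they do the work, as an engineer would, in place of code of your own. Each camera call takes 0.05 s, during which the arm holds its last target. There are 200 camera calls.

## Working session

There is one attempt and no reset: what is moved stays moved. The work goes in short steps, Python scripts to look and compute and a tool call to move; the robot and the scene stay as the last step left them, time stands still between calls to the robot, and variables do not carry over. Pictures are saved under pics/ and viewed, at most 10 in all, crops included, and the job is handed in when it is done.

Besides the shell and the picture viewer there is one more tool, called after "Request:" as name([rows], argument=value, ...), one row to a line, values as JSON. step_arm: Moves the arm, as the interface text tells. Shifts and turns lie within -1 to 1; 1 stands for 40 mm of shift or 4 degrees of turn. Its arguments: {"type":"object","properties":{"steps":{"type":"array","items":{"type":"array","items":{"type":"array","items":{"type":"number","minimum":-1,"maximum":1}}}},"jaw":{"type":"number"},"newtons":{"type":"number"}},"required":["steps"]}

```bash
ls; mkdir -p pics
python3 - <<'E'
from workcell import *
import cv2,numpy as np
s=state();print(s)
ims=[]
for c in ["scene","top"]:
    im=camera(c);cv2.imwrite(f"pics/{c}0.png",im)
    k=calibration(c);print(c,k)
    for n in ["carrier_mid","bed","hood_edge","lip","pin_tip","marker_pen","plaster_spatula","caliper","burs_case"]:
        r=mark_of(n,c)
        print(n,[(np.round(np.array(q["centre"])*[560,420],1).tolist(),round(q["conf"],2)) for q in r[:2]])
E
```

```text
pics
{'time_s': 0.0, 'joint_pos': array([ 1.07232389e+00,  1.04738069e-01,  9.64634882e-02,  1.56388438e+00,
       -3.44330482e-05,  1.35309209e+00]), 'dq': array([-0.00011223, -0.00042323, -0.0007664 , -0.00043086, -0.00141602,
        0.00047187]), 'tau': array([-1.36540199e-03, -5.56921291e+01,  5.03658307e+01,  1.66612118e-02,
       -4.07805182e-04, -8.65220386e-06]), 'tool_pos': array([0.16609685, 0.5762052 , 0.23049644]), 'tcp_rot': array([ 1.39923405e-01,  9.90162096e-01, -6.44136034e-04, -2.22667266e-04]), 'wrist_force': array([0.36301642, 0.14004647, 1.35805846]), 'torque': array([-0.01000083, -0.02974956,  0.02018334]), 'finger_force': 0.0, 'width': 0.0856982959881225}
scene {'mtx': array([[392.22721344,   0.        , 277.71773873],
       [  0.        , 392.22721344, 214.66229956],
       [  0.        ,   0.        ,   1.        ]]), 'R': array([[ 0.89529051, -0.44502082,  0.02028209],
       [-0.31683289, -0.66808687, -0.67325839],
       [ 0.3131642 ,  0.59633582, -0.73912907]]), 't': array([-0.48038084,  0.25804989,  1.18326531])}
carrier_mid [([275.7, 281.7], 0.87)]

[... 320 characters left out ...]
p {'mtx': array([[463.589617  ,   0.        , 270.04515158],
       [  0.        , 463.589617  , 209.96076254],
       [  0.        ,   0.        ,   1.        ]]), 'R': array([[-0.00563375, -0.99997583,  0.00407516],
       [-0.9967506 ,  0.00528803, -0.0803758 ],
       [ 0.08035231, -0.00451474, -0.9967563 ]]), 't': array([-0.01176312,  0.54770387,  1.35445396])}
carrier_mid [([323.0, 247.9], 0.9)]
bed [([193.5, 238.5], 0.82)]
hood_edge [([193.4, 234.7], 0.58)]
lip [([187.3, 201.7], 0.72), ([403.4, 178.2], 0.56)]
pin_tip []
marker_pen [([270.7, 242.1], 0.54), ([273.5, 184.4], 0.5)]
plaster_spatula [([270.8, 185.5], 0.85)]
caliper [([122.1, 167.2], 0.85)]
burs_case [([406.2, 177.6], 0.59)]
```

Run:
```python
import cv2
a=cv2.imread("pics/scene0.png");b=cv2.imread("pics/top0.png")
cv2.imwrite("pics/s1.png",cv2.resize(a[110:380,150:480],None,fx=2.2,fy=2.2,interpolation=2))
cv2.imwrite("pics/t1.png",cv2.resize(b[130:300,90:450],None,fx=2.2,fy=2.2,interpolation=2))
```

```text
(no output)
```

View pics/s1.png

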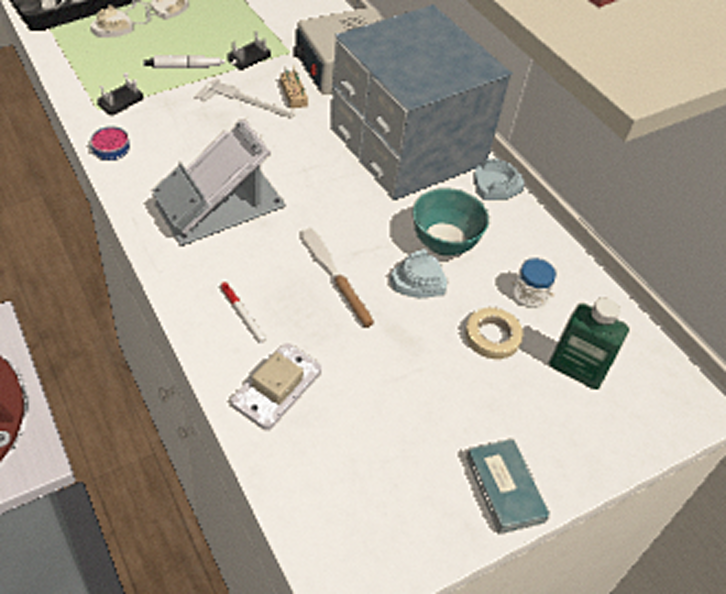

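View pics/t1.png

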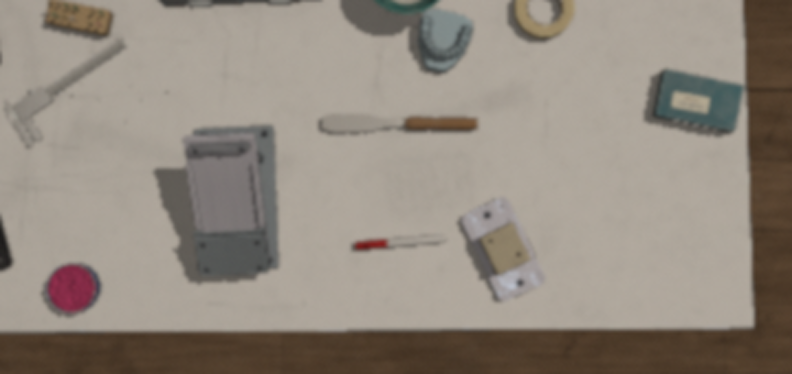

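The scene view shows the dock, with its hood on the near low end at crop (180,205) and the lip at (245,130). The carrier is at crop (277,378), the pen at (242,310), and the spatula between the dock and the carrier. In the top view, the stone block is at crop (505,248) and the dock at (228,205), rising away from the robot.

```bash
cat > h.py <<'E'
from workcell import *
import cv2,numpy as np
from scipy.spatial.transform import Rotation as Ro
from scipy.optimize import least_squares
def proj(c,X):
    k=calibration(c) if isinstance(c,str) else c
    p=(np.atleast_2d(X)@k["R"].T+k["t"])@k["mtx"].T
    return p[:,:2]/p[:,2:]
def ray(k,uv):
    o=-k["R"].T@k["t"]; d=k["R"].T@np.linalg.inv(k["mtx"])@np.r_[uv,1]; return o,d
def onplane(c,uv,z):
    o,d=ray(calibration(c) if isinstance(c,str) else c,uv); return o+d*(z-o[2])/d[2]
def tri(obs):
    ks=[(calibration(c) if isinstance(c,str) else c,np.array(u)) for c,u in obs]
    f=lambda X:np.concatenate([proj(k,X)[0]-u for k,u in ks])
    r=least_squares(f,[.5,.1,.05]);return r.x,np.abs(r.fun).max()
def mask(n,c):
    r=outline_of(n,c); return (r[0]["pixels"],r[0]["conf"]) if r else (None,0)
E
python3 - <<'E'
from h import *
M={}
for n in ["carrier_mid","bed"]:
    for c in ["top","scene"]:
        m,cf=mask(n,c); M[n+c]=m
        print(n,c,cf,m.sum() if m is not None else 0, cv2.minAreaRect(np.argwhere(m)[:,::-1].astype(np.float32)) if m is not None else 0)
np.savez("masks.npz",**M)
print(tri([("scene",(275.7,281.7)),("top",(323,247.9))]))
print("lip",tri([("scene",(259.6,170.4)),("top",(187.3,201.7))]))
print("hood",tri([("scene",(236,193.3)),("top",(193.4,234.7))]))
print("bed",tri([("scene",(236.7,199)),("top",(193.5,238.5))]))
print(onplane("top",(319.5,242.7),.039))
# silhouette fit of carrier: box corners
from scipy.spatial import ConvexHull
def boxes(p):
    c,s=np.cos(p[2]),np.sin(p[2]);P=[]
    for hx,hy,z0,z1 in[(.065,.035,0,.012),(.028,.0255,.012,.039)]:
        for x in(-hx,hx):
            for y in(-hy,hy):
                for z in(z0,z1):P.append([p[0]+c*x-s*y,p[1]+s*x+c*y,z])
    return np.array(P)
def sil(P,c):
    im=np.zeros((1680,2240),np.uint8)
    for Q in(P[:8],P[8:]):
        h=cv2.convexHull((proj(c,Q)*4+1.5).astype(np.float32)).astype(np.int32);cv2.fillConvexPoly(im,h,255)
    return cv2.resize(im,(560,420),interpolation=cv2.INTER_AREA)/255.
from scipy.optimize import minimize
f=lambda p:sum(np.abs(sil(boxes(p),c)-M["carrier_mid"+c]).sum() for c in("top","scene"))
r=minimize(f,[.47,-.1,.45],method="Nelder-Mead",options=dict(initial_simplex=[[.47,-.1,.45],[.49,-.1,.45],[.47,-.12,.45],[.47,-.1,.6]]))
print(r.x,r.fun,np.degrees(r.x[2]))
E
```

```text
carrier_mid top 0.62 1046 ((318.8050537109375, 242.06651306152344), (44.226741790771484, 24.788646697998047), 61.69924545288086)
carrier_mid scene 0.89 880 ((274.7294006347656, 284.7964172363281), (23.342565536499023, 40.584598541259766), 42.397438049316406)
bed top 0.57 2107 ((192.83079528808594, 221.6461639404297), (65.24227142333984, 33.98551940917969), 82.87498474121094)
bed scene 0.78 1306 ((244.82322692871094, 188.35910034179688), (26.312612533569336, 56.93633270263672), 48.01278305053711)
(array([ 0.4387712 , -0.1697469 ,  0.04333132]), np.float64(1.6598336255124195))
lip (array([0.5632146 , 0.20952698, 0.14141401]), np.float64(0.786621720475523))
hood (array([0.47279774, 0.20472203, 0.07107816]), np.float64(0.6286575949601456))
bed (array([0.46693684, 0.20742369, 0.04182634]), np.float64(1.3954277650733218))
[ 0.44968261 -0.15841591  0.039     ]
[ 0.45025969 -0.15992386  0.44330102] 125.74509803921569 25.399277364113953
```

```bash
cat >> h.py <<'E'
def cur():
    s=state();return np.array(s["tool_pos"]),Ro.from_quat(s["tcp_rot"])
def toolR(yawx,pitch=0):
    # tool x horizontal part along yaw; tool down; pitch (deg)>0 tips tool z toward -x_tool
    R=Ro.from_euler("z",yawx,degrees=True)*Ro.from_euler("x",180,degrees=True)
    return R*Ro.from_euler("y",-pitch,degrees=True)
def rows(p1,R1,n=None,start=None):
    p,R=start or cur(); d=np.array(p1)-p; rv=(R.inv()*R1).as_rotvec(degrees=True)
    need=max(np.abs(rv).max()/4,np.linalg.norm(d)/.04)
    n=n or int(np.ceil(need+1e-6)); print("n",n,"need",round(need,2))
    for i in range(n):
        Rr=R*Ro.from_rotvec(rv*i/n,degrees=True)
        print(np.round(np.r_[Rr.inv().apply(d/n)/.04,rv/n/4],3).tolist())
E
python3 - <<'E'
from h import *
p,R=cur();print(R.as_matrix().round(3)); k=calibration("wrist");print(k)
print(R.inv().apply(-k["R"].T@k["t"]-p),(k["R"]@R.as_matrix()).round(3))
print(toolR(180).as_matrix().round(2),toolR(180,35).as_matrix().round(2))
rows([.40,.21,.29],toolR(180+2))
E
```

```text
[[-0.961  0.277  0.   ]
 [ 0.277  0.961  0.   ]
 [-0.     0.    -1.   ]]
{'mtx': array([[304.33588958,   0.        , 281.23780634],
       [  0.        , 304.33588958, 212.76945838],
       [  0.        ,   0.        ,   1.        ]]), 'R': array([[ 2.78295209e-01,  9.60495589e-01, -2.53779626e-05],
       [ 9.26081711e-01, -2.68317079e-01,  2.65289672e-01],
       [ 2.54802750e-01, -7.38523469e-02, -9.64168756e-01]]), 't': array([-0.60097301, -0.03439274,  0.37858332])}
[ 0.0665326   0.00104805 -0.14280082] [[-0.001  1.     0.   ]
 [-0.964 -0.001 -0.265]
 [-0.265 -0.     0.964]]
[[-1.  0.  0.]
 [ 0.  1.  0.]
 [ 0.  0. -1.]] [[-0.82  0.    0.57]
 [ 0.    1.    0.  ]
 [-0.57  0.   -0.82]]
n 11 need 10.97
[-0.741, -0.653, -0.133, 0.0, 0.0, -0.411]
[-0.722, -0.674, -0.133, 0.0, 0.0, -0.411]
[-0.703, -0.695, -0.133, 0.0, 0.0, -0.411]
[-0.682, -0.714, -0.133, 0.0, 0.0, -0.411]
[-0.662, -0.734, -0.133, 0.0, 0.0, -0.411]
[-0.64, -0.752, -0.133, 0.0, 0.0, -0.411]
[-0.618, -0.771, -0.133, 0.0, 0.0, -0.411]
[-0.596, -0.788, -0.133, 0.0, 0.0, -0.411]
[-0.573, -0.805, -0.133, 0.0, 0.0, -0.411]
[-0.55, -0.821, -0.133, 0.0, 0.0, -0.411]
[-0.526, -0.836, -0.133, 0.0, 0.0, -0.411]
```

Request:
step_arm([
  [[-0.74, -0.65, -0.13, 0, 0, -0.41], [-0.72, -0.67, -0.13, 0, 0, -0.41], [-0.7, -0.69, -0.13, 0, 0, -0.41], [-0.68, -0.71, -0.13, 0, 0, -0.41], [-0.66, -0.73, -0.13, 0, 0, -0.41]],
], jaw=-1)

```text
time_s: 1.7
tool_pos: [0.2728, 0.4095, 0.2576]
tcp_rot: [0.068, 0.998, 0.0, 0.0]
wrist_force: [0.3, -0.1, 0.6]
width: 0.0852
finger_force: 0.0
```

Request:
step_arm([
  [[-0.64, -0.75, -0.13, 0, 0, -0.41], [-0.62, -0.77, -0.13, 0, 0, -0.41], [-0.6, -0.79, -0.13, 0, 0, -0.41], [-0.57, -0.8, -0.13, 0, 0, -0.41], [-0.55, -0.82, -0.13, 0, 0, -0.41]],
])

```text
time_s: 2.2
tool_pos: [0.3792, 0.243, 0.2838]
tcp_rot: [-0.003, 1.0, 0.0, 0.0]
wrist_force: [0.2, 0.5, -0.7]
width: 0.0856
finger_force: 0.0
```

Request:
step_arm([
  [[-0.53, -0.84, -0.13, 0, 0, -0.41], [0, 0, 0, 0, 0, 0], [0, 0, 0, 0, 0, 0]],
])

```text
time_s: 2.5
tool_pos: [0.4003, 0.2103, 0.2886]
tcp_rot: [-0.016, 1.0, 0.0, 0.0]
wrist_force: [0.6, 0.4, 0.2]
width: 0.0857
finger_force: 0.0
```

Run:
```python
from h import *
k=calibration("wrist");im=camera("wrist");cv2.imwrite("pics/w1.png",im)
np.savez("w1.npz",**k)
for n in ["bed","hood_edge","lip","pin_tip"]:
    r=mark_of(n,"wrist"); print(n,[(np.round(np.array(q["centre"])*[560,420],1).tolist(),round(q["conf"],2)) for q in r[:2]])
```

```text
bed [([272.8, 229.2], 0.9)]
hood_edge [([271.4, 244.9], 0.74)]
lip [([272.4, 339.6], 0.89)]
pin_tip []
```

View pics/w1.png

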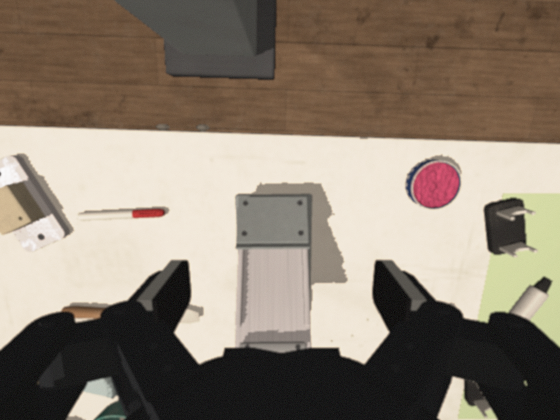

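The wrist view shows the hood's plate at columns 237–311 and rows 195–247, with the bed below it and the lip near row 343. I'll enlarge it for exact edges.

Run:
```python
import cv2
a=cv2.imread("pics/w1.png")[185:355,225:325]
b=cv2.imread("pics/scene0.png")[155:225,215:285]
import numpy as np
A=cv2.resize(a,None,fx=3.5,fy=3.5,interpolation=cv2.INTER_CUBIC);B=cv2.resize(b,None,fx=6,fy=6,interpolation=cv2.INTER_CUBIC)
o=np.zeros((600,780,3),np.uint8);o[:A.shape[0],:A.shape[1]]=A;o[:B.shape[0],360:360+B.shape[1]]=B
cv2.imwrite("pics/w1z.png",o)
```

```text
(no output)
```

View pics/w1z.png

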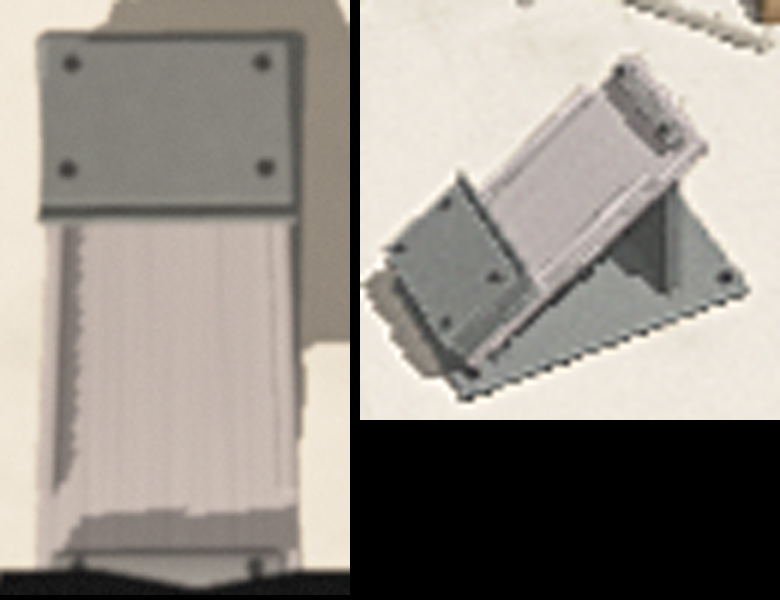

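```bash
cat >> h.py <<'E'
def bedW(q,P):
    R=Ro.from_euler("z",q[3])*Ro.from_euler("y",-35,degrees=True)
    return R.apply(np.atleast_2d(P)/1000.)+q[:3]
E
python3 - <<'E'
from h import *
k=dict(np.load("w1.npz"))
S=calibration("scene");T=calibration("top")
obs=[(k,(137,0,12),(273.2,342.4),1),(k,(31,0,28),(273.1,245.5),1),(S,(31,0,28),(238.1,193.6),1),(S,(137,0,12),(262,172.5),2)]
def f(q):
    e=[]
    for c,P,u,s in obs: e+=list((proj(c,bedW(q,P))[0]-u)/s)
    return np.r_[e]
r=least_squares(f,[.45,.2,.046,0.]);print(r.x,np.degrees(r.x[3]),r.fun.round(2))
q=r.x
print("foot",onplane("scene",(231.7,221.3),.0),onplane("scene",(279.7,203.3),.0))
for n,P in dict(rimL=(31,37,28),rimR=(31,-37,28),lipL=(137,37,12),lipR=(137,-37,12),guideL=(60,37.5,9),guideR=(60,-37.5,9)).items():
    print(n,proj(k,bedW(q,P))[0].round(1),proj(S,bedW(q,P))[0].round(1),proj(T,bedW(q,P))[0].round(1))
for z in(.043,.046,.049):
    g=least_squares(lambda p:f([p[0],p[1],z,p[2]]),[.45,.2,0]);print(z,g.x,g.fun.round(2))
rows([.45,-.16,.14],toolR(205.4))
E
```

```text
[0.46512621 0.20208367 0.04223912 0.04487085] 2.570910085537144 [-0.05 -2.   -0.64  2.07 -0.99 -2.45 -0.49  0.07]
foot [0.42622844 0.14852028 0.        ] [0.62194281 0.15506449 0.        ]
rimL [302.6 247.2] [232.7 184.8] [180.2 235.1]
rimR [242.3 248. ] [241.6 197.7] [206.4 233.8]
lipL [305.1 340. ] [256.3 166.6] [175.7 199.6]
lipR [241.2 340.8] [265.9 178.9] [202.7 198.3]
guideL [303.  273.3] [241.4 181.4] [179.6 222.9]
guideR [243.1 274.1] [250.6 194.3] [206.1 221.5]
0.043 [0.46470314 0.20204234 0.04525306] [-0.06 -1.87 -0.68  1.98 -1.11 -2.56 -0.55  0.  ]
0.046 [0.46303369 0.20188188 0.0467539 ] [-0.1  -1.37 -0.84  1.62 -1.58 -3.01 -0.77 -0.25]
0.049 [0.46136205 0.20172536 0.04824452] [-0.13 -0.85 -1.    1.25 -2.05 -3.45 -0.99 -0.5 ]
n 11 need 10.09
[-0.085, -0.849, 0.337, 0.0, -0.0, -0.531]
[-0.053, -0.851, 0.337, 0.0, -0.0, -0.531]
[-0.022, -0.852, 0.337, 0.0, -0.0, -0.531]
[0.01, -0.853, 0.337, 0.0, -0.0, -0.531]
[0.041, -0.852, 0.337, 0.0, -0.0, -0.531]
[0.073, -0.85, 0.337, 0.0, -0.0, -0.531]
[0.104, -0.846, 0.337, 0.0, -0.0, -0.531]
[0.136, -0.842, 0.337, 0.0, -0.0, -0.531]
[0.167, -0.836, 0.337, 0.0, -0.0, -0.531]
[0.198, -0.83, 0.337, 0.0, -0.0, -0.531]
[0.228, -0.822, 0.337, 0.0, -0.0, -0.531]
```

Run:
```python
from h import *
q=[.465,.2022,.0435,np.radians(2.4)]
rows(bedW(q,(90,0,95))[0],toolR(182.4,35))
```

```text
n 9 need 8.75
[-0.235, -0.033, 0.321, -0.003, -0.972, -0.01]
[-0.212, -0.033, 0.336, -0.003, -0.972, -0.01]
[-0.189, -0.033, 0.35, -0.003, -0.972, -0.01]
[-0.165, -0.033, 0.362, -0.003, -0.972, -0.01]
[-0.14, -0.034, 0.372, -0.003, -0.972, -0.01]
[-0.114, -0.034, 0.381, -0.003, -0.972, -0.01]
[-0.088, -0.034, 0.387, -0.003, -0.972, -0.01]
[-0.062, -0.034, 0.393, -0.003, -0.972, -0.01]
[-0.035, -0.034, 0.396, -0.003, -0.972, -0.01]
```

Request:
step_arm([
  [[-0.23, -0.03, 0.32, 0, -0.97, -0.01], [-0.21, -0.03, 0.34, 0, -0.97, -0.01], [-0.19, -0.03, 0.35, 0, -0.97, -0.01], [-0.16, -0.03, 0.36, 0, -0.97, -0.01], [-0.14, -0.03, 0.37, 0, -0.97, -0.01]],
])

```text
time_s: 3.25
tool_pos: [0.4466, 0.2074, 0.2239]
tcp_rot: [-0.019, 0.985, 0.003, 0.17]
wrist_force: [-0.8, 0.5, 0.1]
width: 0.0855
finger_force: 0.0
```

Request:
step_arm([
  [[-0.11, -0.03, 0.38, 0, -0.97, -0.01], [-0.09, -0.03, 0.39, 0, -0.97, -0.01], [-0.06, -0.03, 0.39, 0, -0.97, -0.01], [-0.04, -0.03, 0.4, 0, -0.97, -0.01], [0, 0, 0, 0, 0, 0]],
])

```text
time_s: 3.75
tool_pos: [0.5025, 0.2172, 0.1702]
tcp_rot: [-0.019, 0.957, -0.001, 0.288]
wrist_force: [-0.9, -0.1, 0.2]
width: 0.0855
finger_force: 0.0
```

Run:
```python
from h import *
s=state();print(s["joint_pos"],s["tool_pos"],toolR(182.4,35).as_quat(),s["tcp_rot"])
k=calibration("wrist");im=camera("wrist");cv2.imwrite("pics/w2.png",im)
np.savez("w2.npz",**k)
for n in ["bed","hood_edge","lip","pin_tip"]:
    r=mark_of(n,"wrist"); print(n,[(np.round(np.array(q["centre"])*[560,420],1).tolist(),round(q["conf"],2)) for q in r[:2]])
q=[.465,.2022,.0435,np.radians(2.4)]
for n,P in dict(rimL=(31,37,28),rimR=(31,-37,28),lipL=(137,37,12),lipR=(137,-37,12)).items(): print(n,proj(k,bedW(q,P))[0].round(1))
cv2.imwrite("pics/w2z.png",cv2.resize(im[60:360,180:390],None,fx=2,fy=2,interpolation=cv2.INTER_CUBIC))
```

```text
[ 0.23692134 -0.84014504 -0.88901469  0.94891398 -0.1201428   0.16189916] [0.5024519  0.21724811 0.17024024] [-0.01997314  0.95350778  0.00629751  0.30063985] [-1.89545063e-02  9.57469529e-01 -5.66710085e-04  2.87910589e-01]
bed [([261.9, 74.2], 0.9)]
hood_edge [([263.3, 107.4], 0.6)]
lip [([263.1, 268.4], 0.87)]
pin_tip []
rimL [319.3 120.5]
rimR [200.9 120.4]
lipL [312.7 267.8]
lipR [215.2 267.1]
```

View pics/w2z.png

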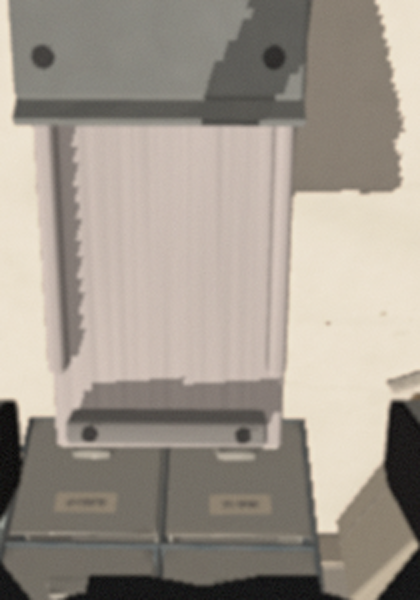

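The close view agrees with the dock estimate: rim at about (259, 121) and lip edge at about (264, 271). Joint 2 is at its limit at 33° of pitch, so I'll grip the block with the tool leaning relative to the plate.

Run:
```python
from h import *
k=dict(np.load("w1.npz"));k2=dict(np.load("w2.npz"));S=calibration("scene")
obs=[(k,(137,0,12),(273.2,342.9),1),(k,(31,0,28),(273.0,246.5),1),(k2,(137,0,12),(264,271),1),(k2,(31,0,28),(259.4,121.5),1),(S,(31,0,28),(238.1,193.6),1.5),(S,(137,0,12),(262,172.5),2)]
def f(q): return np.concatenate([(proj(c,bedW(q,P))[0]-u)/s for c,P,u,s in obs])
r=least_squares(f,[.45,.2,.046,0.]);print(r.x,np.degrees(r.x[3]),r.fun.round(2))
for z in(.042,.046):
    g=least_squares(lambda p:f([p[0],p[1],z,p[2]]),[.45,.2,0]);print(z,g.x,g.fun.round(2))
print(state()["joint_pos"])
p,R=cur()
rows([.44,.10,.2],toolR(190),start=(p,R))
print('--');rows([.45,-.16,.15],toolR(205.4),start=(np.r_[.44,.10,.2],toolR(190)))
```

```text
[0.46318102 0.20215114 0.04751292 0.04524584] 2.592395643115361 [-0.04 -0.86 -0.57  1.21 -0.04 -0.18  0.08 -0.03 -1.06 -2.25 -0.76 -0.42]
0.042 [0.46731771 0.20185475 0.04624751] [-0.17 -1.04 -0.75  2.66  0.11 -3.73  0.27  0.89 -0.26 -1.7  -0.21  0.01]
0.046 [0.46431461 0.20206869 0.04552909] [-0.08 -0.91 -0.62  1.61 -0.   -1.18  0.14  0.23 -0.84 -2.1  -0.61 -0.3 ]
[ 0.23453551 -0.84117334 -0.88164504  0.95271869 -0.11961412  0.16148841]
n 9 need 8.4
[0.122, -0.318, -0.158, -0.082, 0.934, -0.212]
[0.137, -0.315, -0.152, -0.082, 0.934, -0.212]
[0.151, -0.312, -0.144, -0.082, 0.934, -0.212]
[0.165, -0.309, -0.136, -0.082, 0.934, -0.212]
[0.178, -0.306, -0.126, -0.082, 0.934, -0.212]
[0.19, -0.302, -0.116, -0.082, 0.934, -0.212]
[0.202, -0.299, -0.105, -0.082, 0.934, -0.212]
[0.213, -0.295, -0.093, -0.082, 0.934, -0.212]
[0.223, -0.292, -0.081, -0.082, 0.934, -0.212]
--
n 7 need 6.62
[0.126, -0.921, 0.179, 0.0, 0.0, -0.55]
[0.161, -0.915, 0.179, 0.0, 0.0, -0.55]
[0.196, -0.908, 0.179, 0.0, 0.0, -0.55]
[0.231, -0.9, 0.179, 0.0, 0.0, -0.55]
[0.265, -0.891, 0.179, 0.0, 0.0, -0.55]
[0.299, -0.88, 0.179, 0.0, 0.0, -0.55]
[0.333, -0.868, 0.179, 0.0, 0.0, -0.55]
```

```bash
cat >> h.py <<'E'
QB=[.4638,.2021,.0467,np.radians(2.6)]
E
python3 - <<'E'
from h import *
R1=toolR(205.4,-22); zt=R1.apply([0,0,1]); print(zt)
xc=np.array([np.cos(.4433),np.sin(.4433),0])
tg=np.r_[.4503,-.1599,.015]-.005*xc
hov=tg-.08*zt; print(tg,hov)
p,R=cur();mid=np.r_[.45,.13,.23]
Rm=toolR(187,0)
rows(mid,Rm);print('--');rows(hov,R1,start=(mid,Rm))
E
```

```text
[-0.33839536 -0.16068193 -0.92718385]
[ 0.44578329 -0.16204461  0.015     ] [ 0.47285492 -0.14919006  0.08917471]
n 9 need 8.42
[0.05, -0.237, -0.211, -0.058, 0.935, -0.131]
[0.066, -0.235, -0.209, -0.058, 0.935, -0.131]
[0.081, -0.234, -0.205, -0.058, 0.935, -0.131]
[0.097, -0.232, -0.2, -0.058, 0.935, -0.131]
[0.112, -0.23, -0.194, -0.058, 0.935, -0.131]
[0.126, -0.229, -0.187, -0.058, 0.935, -0.131]
[0.14, -0.227, -0.179, -0.058, 0.935, -0.131]
[0.154, -0.225, -0.171, -0.058, 0.935, -0.131]
[0.166, -0.222, -0.161, -0.058, 0.935, -0.131]
--
n 8 need 7.84
[0.035, -0.875, 0.44, 0.11, 0.682, -0.568]
[0.049, -0.87, 0.449, 0.11, 0.682, -0.568]
[0.062, -0.864, 0.458, 0.11, 0.682, -0.568]
[0.074, -0.858, 0.468, 0.11, 0.682, -0.568]
[0.085, -0.851, 0.478, 0.11, 0.682, -0.568]
[0.096, -0.844, 0.489, 0.11, 0.682, -0.568]
[0.105, -0.836, 0.5, 0.11, 0.682, -0.568]
[0.114, -0.827, 0.512, 0.11, 0.682, -0.568]
```

Request:
step_arm([
  [[0.05, -0.24, -0.21, -0.06, 0.93, -0.13], [0.07, -0.24, -0.21, -0.06, 0.93, -0.13], [0.08, -0.23, -0.21, -0.06, 0.93, -0.13], [0.1, -0.23, -0.2, -0.06, 0.93, -0.13], [0.11, -0.23, -0.19, -0.06, 0.93, -0.13]],
])

```text
time_s: 4.5
tool_pos: [0.4738, 0.1677, 0.206]
tcp_rot: [-0.042, 0.991, 0.0, 0.13]
wrist_force: [0.0, -0.2, -0.4]
width: 0.0854
finger_force: 0.0
```

Request:
step_arm([
  [[0.13, -0.23, -0.19, -0.06, 0.93, -0.13], [0.14, -0.23, -0.18, -0.06, 0.93, -0.13], [0.15, -0.22, -0.17, -0.06, 0.93, -0.13], [0.17, -0.22, -0.16, -0.06, 0.93, -0.13]],
])

```text
time_s: 4.9
tool_pos: [0.4496, 0.1293, 0.2299]
tcp_rot: [-0.061, 0.998, 0.001, 0.001]
wrist_force: [0.6, 0.0, -0.4]
width: 0.0854
finger_force: 0.0
```

Request:
step_arm([
  [[0.04, -0.87, 0.42, 0.11, 0.68, -0.57], [0.05, -0.87, 0.43, 0.11, 0.68, -0.57], [0.06, -0.86, 0.44, 0.11, 0.68, -0.57], [0.07, -0.86, 0.45, 0.11, 0.68, -0.57]],
])

```text
time_s: 5.3
tool_pos: [0.4617, -0.0111, 0.1612]
tcp_rot: [-0.14, 0.986, -0.021, -0.093]
wrist_force: [0.3, 1.2, 0.8]
width: 0.0853
finger_force: 0.0
```

Request:
step_arm([
  [[0.08, -0.85, 0.46, 0.11, 0.68, -0.57], [0.1, -0.84, 0.47, 0.11, 0.68, -0.57], [0.1, -0.83, 0.48, 0.11, 0.68, -0.57], [0.11, -0.82, 0.49, 0.11, 0.68, -0.57], [0, 0, 0, 0, 0, 0]],
])

```text
time_s: 5.8
tool_pos: [0.473, -0.1506, 0.0905]
tcp_rot: [-0.215, 0.958, -0.04, -0.187]
wrist_force: [0.5, 0.7, -0.1]
width: 0.0854
finger_force: 0.0
```

Run:
```python
from h import *
s=state();print(s["joint_pos"],s["tool_pos"],s["tcp_rot"])
k=calibration("wrist");im=camera("wrist");np.savez("w3.npz",**k);cv2.imwrite("pics/w3.png",im)
for n in ["carrier_mid"]:
    r=mark_of(n,"wrist"); print(n,[(np.round(np.array(q["centre"])*[560,420],1).tolist(),round(q["conf"],2)) for q in r[:2]])
c,sn=np.cos(.4433),np.sin(.4433)
for hx,hy,z in[(28,25.5,39),(65,35,12)]:
    P=np.array([[.4503+(c*x-sn*y)/1000,-.1599+(sn*x+c*y)/1000,z/1000] for x,y in[(-hx,-hy),(hx,-hy),(hx,hy),(-hx,hy)]])
    u=proj(k,P);print(u.round(1).tolist());cv2.polylines(im,[u.astype(np.int32)],True,(0,0,255),1)
cv2.imwrite("pics/w3o.png",im)
R1=toolR(205.4,-22);rows([ 0.4458,-0.162,0.015],R1)
```

```text
[-0.39955534  0.203843   -0.09946211  1.53310561 -0.2816388  -0.80417947] [ 0.47299854 -0.15055546  0.09045454] [-0.21540017  0.95763246 -0.0404424  -0.18683483]
carrier_mid [([286.7, 226.3], 0.6)]
[[245.6, 183.7], [244.7, 264.9], [319.9, 264.7], [318.5, 183.5]]
[[238.1, 145.5], [235.7, 312.9], [328.8, 312.6], [325.4, 145.3]]
n 3 need 2.1
[-0.001, -0.006, 0.701, 0.007, 0.016, -0.002]
[-0.001, -0.005, 0.701, 0.007, 0.016, -0.002]
[-0.002, -0.005, 0.701, 0.007, 0.016, -0.002]
```

View pics/w3o.png

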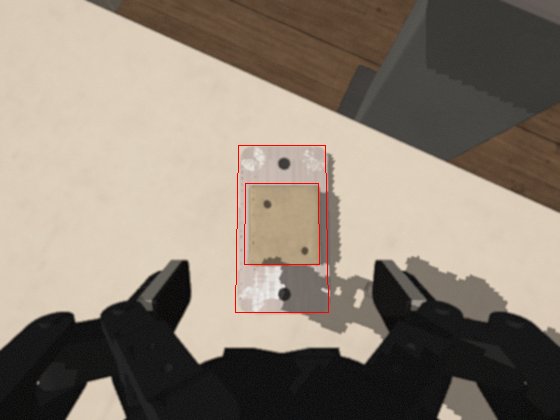

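The overlay matches the carrier to within about 1 px (block at columns 245–320, rows 184–265), so I'll go down and grip.

Request:
step_arm([
  [[0, -0.01, 0.7, 0, 0.02, 0], [0, 0, 0.7, 0, 0.02, 0], [0, 0, 0.68, 0, 0.02, 0], [0, 0, 0, 0, 0, 0]],
])

```text
time_s: 6.3
tool_pos: [0.4438, -0.1601, 0.0144]
tcp_rot: [-0.216, 0.957, -0.041, -0.188]
wrist_force: [0.1, -0.0, -0.5]
width: 0.0856
finger_force: 0.0
```

Request:
step_arm([
  [[0, 0, 0, 0, 0, 0], [0, 0, 0, 0, 0, 0], [0, 0, 0, 0, 0, 0], [0, 0, 0, 0, 0, 0], [0, 0, 0, 0, 0, 0]],
], jaw=1, newtons=70)

```text
time_s: 6.8
tool_pos: [0.4477, -0.1617, 0.0181]
tcp_rot: [-0.216, 0.958, -0.043, -0.185]
wrist_force: [0.9, 3.1, 7.8]
width: 0.049
finger_force: 74.3
```

Request:
step_arm([
  [[0, 0, 0, 0, 0, 0], [0, 0, 0, 0, 0, 0], [0, 0, 0, 0, 0, 0]],
])

```text
time_s: 7.1
tool_pos: [0.4477, -0.1617, 0.018]
tcp_rot: [-0.216, 0.958, -0.043, -0.185]
wrist_force: [1.3, 2.4, 8.3]
width: 0.0492
finger_force: 74.3
```

```bash
cat >> h.py <<'E'
import json
def T(p,R):
    M=np.eye(4);M[:3,:3]=R.as_matrix() if hasattr(R,"as_matrix") else R;M[:3,3]=p;return M
def carT(x0,z0,th,y=0,q=QB):
    """world pose of carrier_mid; low bottom corner at bed (x0,z0) mm, raised th deg"""
    a=np.radians(th);P=(x0+65*np.cos(a)-25.5*np.sin(a),y,z0+65*np.sin(a)+25.5*np.cos(a))
    return T(bedW(q,P)[0],Ro.from_euler("z",q[3])*Ro.from_euler("y",-35-th,degrees=True))
def bedpose(q=QB):
    "current low corner x0,y,z0,theta of carrier from measured tool"
    G=np.load("G.npy");C=T(*cur())@G
    B=T(q[:3],Ro.from_euler("z",q[3])*Ro.from_euler("y",-35,degrees=True))
    L=np.linalg.inv(B)@C; low=(L@np.r_[-.065,0,-.0255,1])[:3]*1000
    e=Ro.from_matrix(L[:3,:3]).as_rotvec(degrees=True)
    return low.round(2),"th,roll,yaw",round(-e[1],2),round(e[0],2),round(e[2],2)
def toolfor(C):
    M=C@np.linalg.inv(np.load("G.npy"));return M[:3,3],Ro.from_matrix(M[:3,:3])
E
python3 - <<'E'
from h import *
C=T([.4503,-.1599,.0255],Ro.from_euler("z",.4433));np.save("G.npy",np.linalg.inv(T(*cur()))@C)
p,R=cur();up=p+[0,0,.08]
rows(up,R,n=3);print("--")
a,b=toolfor(carT(45,70,12));print(a,b.as_quat());rows(a,b,start=(up,R))
E
```

```text
n 3 need 2.0
[0.249, -0.001, -0.619, 0.0, 0.0, 0.0]
[0.249, -0.001, -0.619, 0.0, 0.0, 0.0]
[0.249, -0.001, -0.619, 0.0, 0.0, 0.0]
--
[0.48949392 0.20275961 0.18739971] [-0.02206268  0.97586407  0.00370587  0.21722987]
n 12 need 11.58
[-0.306, 0.648, -0.325, 0.014, -0.965, 0.491]
[-0.305, 0.658, -0.305, 0.014, -0.965, 0.491]
[-0.302, 0.668, -0.285, 0.014, -0.965, 0.491]
[-0.298, 0.678, -0.266, 0.014, -0.965, 0.491]
[-0.291, 0.688, -0.247, 0.014, -0.965, 0.491]
[-0.284, 0.697, -0.228, 0.014, -0.965, 0.491]
[-0.274, 0.707, -0.21, 0.014, -0.965, 0.491]
[-0.264, 0.716, -0.192, 0.014, -0.965, 0.491]
[-0.251, 0.724, -0.176, 0.014, -0.965, 0.491]
[-0.238, 0.733, -0.16, 0.014, -0.965, 0.491]
[-0.223, 0.74, -0.145, 0.014, -0.965, 0.491]
[-0.207, 0.748, -0.131, 0.014, -0.965, 0.491]
```

Request:
step_arm([
  [[0.25, 0, -0.62, 0, 0, 0], [0.25, 0, -0.62, 0, 0, 0], [0.25, 0, -0.62, 0, 0, 0]],
])

```text
time_s: 7.4
tool_pos: [0.4464, -0.1612, 0.0977]
tcp_rot: [-0.216, 0.958, -0.042, -0.186]
wrist_force: [-0.2, 0.2, -3.1]
width: 0.0497
finger_force: 73.8
```

Request:
step_arm([
  [[-0.31, 0.65, -0.32, 0.01, -0.96, 0.49], [-0.31, 0.66, -0.31, 0.01, -0.96, 0.49], [-0.3, 0.67, -0.29, 0.01, -0.96, 0.49], [-0.3, 0.68, -0.27, 0.01, -0.96, 0.49], [-0.29, 0.69, -0.25, 0.01, -0.96, 0.49]],
])

```text
time_s: 7.9
tool_pos: [0.4643, -0.0077, 0.1351]
tcp_rot: [-0.138, 0.99, -0.022, -0.018]
wrist_force: [0.1, 0.1, -2.9]
width: 0.0494
finger_force: 74.0
```

Request:
step_arm([
  [[-0.28, 0.7, -0.23, 0.01, -0.96, 0.49], [-0.27, 0.71, -0.21, 0.01, -0.96, 0.49], [-0.26, 0.72, -0.19, 0.01, -0.96, 0.49], [-0.25, 0.72, -0.18, 0.01, -0.96, 0.49], [-0.24, 0.73, -0.16, 0.01, -0.96, 0.49]],
])

```text
time_s: 8.4
tool_pos: [0.4811, 0.1442, 0.1728]
tcp_rot: [-0.055, 0.987, -0.002, 0.149]
wrist_force: [0.2, -0.3, -3.4]
width: 0.0495
finger_force: 74.0
```

Request:
step_arm([
  [[-0.22, 0.74, -0.15, 0.01, -0.96, 0.49], [-0.21, 0.75, -0.13, 0.01, -0.96, 0.49], [0, 0, 0, 0, 0, 0]],
])

```text
time_s: 8.7
tool_pos: [0.4872, 0.207, 0.1881]
tcp_rot: [-0.023, 0.976, 0.007, 0.215]
wrist_force: [0.1, -0.2, -3.2]
width: 0.0493
finger_force: 74.3
```

Run:
```python
from h import *
s=state();print(s["joint_pos"].round(3),s["wrist_force"].round(1),s["width"],bedpose())
k=calibration("wrist");im=camera("wrist");cv2.imwrite("pics/w4.png",im)
C=T(*cur())@np.load("G.npy")
def dr(im,k,hx,hy,z,C,col=(0,0,255)):
    P=np.array([(C@np.r_[x/1000,y/1000,z/1000,1])[:3] for x,y in[(-hx,-hy),(hx,-hy),(hx,hy),(-hx,hy)]])
    u=proj(k,P);cv2.polylines(im,[(u*4).astype(np.int32)],True,col,1,shift=2)
B=T(QB[:3],Ro.from_euler("z",QB[3])*Ro.from_euler("y",-35,degrees=True))
sc=camera("scene")
for c,kk in((im,k),(sc,calibration("scene"))):
    dr(c,kk,28,25.5,13.5,C);dr(c,kk,65,35,-13.5,C)
    P=bedW(QB,[(31,38,28),(31,-38,28)]);u=proj(kk,P);cv2.polylines(c,[(u*4).astype(np.int32)],False,(255,0,0),1,shift=2)
    P=bedW(QB,[(137,35,12),(137,-35,12)]);u=proj(kk,P);cv2.polylines(c,[(u*4).astype(np.int32)],False,(255,0,0),1,shift=2)
o=np.zeros((420,800,3),np.uint8);o[:,:420]=im[:,70:490];o[:360,425:785]=cv2.resize(sc[130:250,190:310],None,fx=3,fy=3)
cv2.imwrite("pics/w4o.png",o)
```

```text
[ 0.187 -0.705 -0.721  1.123 -0.055  0.127] [ 0.1 -0.2 -3.2] 0.04934896574442909 (array([43.54,  4.54, 72.07]), 'th,roll,yaw', np.float64(11.76), np.float64(0.39), np.float64(-0.05))
```

View pics/w4o.png

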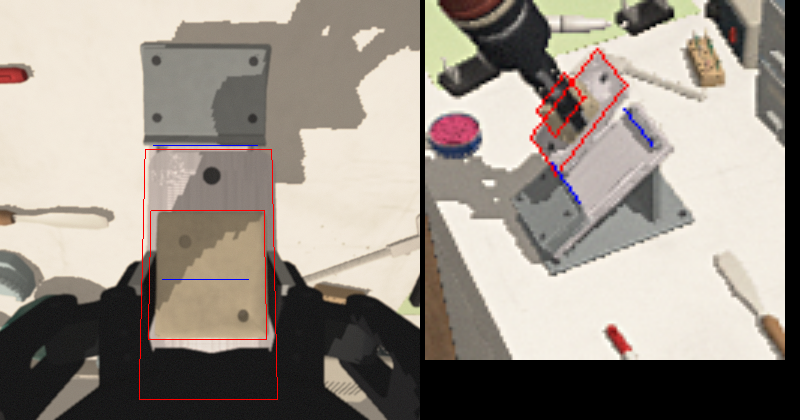

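The wrist overlay agrees to about 1 px. The carrier is in front of and above the hood, rim edge at row 140 and plate end at row 152, and sits about 5 mm too far to the left.

Run:
```python
from h import *
a,b=toolfor(carT(40,4,10,y=-.8));rows(a,b,n=5);print('--')
c,d=toolfor(carT(20,3,10,y=-.8));rows(c,d,start=(a,b),n=4)
```

```text
n 5 need 1.72
[-0.051, -0.013, 0.341, 0.012, 0.077, 0.002]
[-0.053, -0.012, 0.34, 0.012, 0.077, 0.002]
[-0.055, -0.012, 0.34, 0.012, 0.077, 0.002]
[-0.057, -0.012, 0.34, 0.012, 0.077, 0.002]
[-0.059, -0.011, 0.339, 0.012, 0.077, 0.002]
--
n 4 need 0.5
[0.121, 0.0, 0.032, 0.0, 0.0, 0.0]
[0.121, 0.0, 0.032, 0.0, 0.0, 0.0]
[0.121, 0.0, 0.032, 0.0, 0.0, 0.0]
[0.121, 0.0, 0.032, 0.0, 0.0, 0.0]
```

Request:
step_arm([
  [[-0.05, -0.01, 0.34, 0.01, 0.08, 0], [-0.05, -0.01, 0.34, 0.01, 0.08, 0], [-0.05, -0.01, 0.34, 0.01, 0.08, 0], [-0.06, -0.01, 0.34, 0.01, 0.08, 0], [-0.06, -0.01, 0.34, 0.01, 0.08, 0]],
])

```text
time_s: 9.3
tool_pos: [0.5261, 0.2018, 0.1281]
tcp_rot: [-0.021, 0.98, 0.003, 0.199]
wrist_force: [0.1, -0.4, -3.6]
width: 0.0493
finger_force: 74.3
```

Request:
step_arm([
  [[0, 0, 0, 0, 0, 0], [0, 0, 0, 0, 0, 0]],
])

```text
time_s: 9.5
tool_pos: [0.5255, 0.2023, 0.1286]
tcp_rot: [-0.021, 0.98, 0.003, 0.199]
wrist_force: [0.5, -0.4, -2.7]
width: 0.0496
finger_force: 74.5
```

Run:
```python
from h import *
s=state();print(s["wrist_force"].round(1),s["width"],bedpose())
a,b=toolfor(carT(20,3,10,y=-.8));rows(a,b,n=5)
camera("wrist");m=None
im=camera("wrist");k=calibration("wrist")
C=T(*cur())@np.load("G.npy")
for hx,hy,z in((28,25.5,13.5),(65,35,-13.5)):
    P=np.array([(C@np.r_[x/1000,y/1000,z/1000,1])[:3] for x,y in[(-hx,-hy),(hx,-hy),(hx,hy),(-hx,hy)]])
    u=proj(k,P);cv2.polylines(im,[(u*4).astype(np.int32)],True,(0,0,255),1,shift=2)
u=proj(k,bedW(QB,[(31,38,28),(31,-38,28)]));cv2.polylines(im,[(u*4).astype(np.int32)],False,(255,0,0),1,shift=2)
cv2.imwrite("pics/w5.png",cv2.resize(im[60:340,180:380],None,fx=2.1,fy=2.1,interpolation=cv2.INTER_CUBIC))
```

```text
[ 0.5 -0.4 -2.7] 0.04963652057457115 (array([39.61, -2.03,  3.32]), 'th,roll,yaw', np.float64(9.85), np.float64(-0.09), np.float64(-0.12))
n 5 need 0.49
[0.096, 0.006, 0.021, -0.003, -0.008, -0.007]
[0.096, 0.007, 0.021, -0.003, -0.008, -0.007]
[0.096, 0.007, 0.021, -0.003, -0.008, -0.007]
[0.096, 0.007, 0.021, -0.003, -0.008, -0.007]
[0.096, 0.007, 0.021, -0.003, -0.008, -0.007]
```

View pics/w5.png

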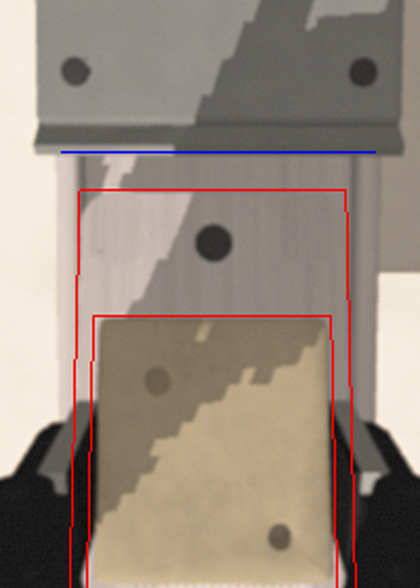

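The plate end (top edge near crop row 190) is centred at crop column ~213. The bed and guides are centred at ~216–217, so +1 mm in y is right. Now slipping it under the hood.

Request:
step_arm([
  [[0.1, 0.01, 0.02, 0, -0.01, -0.01], [0.1, 0.01, 0.02, 0, -0.01, -0.01], [0.1, 0.01, 0.02, 0, -0.01, -0.01], [0.1, 0.01, 0.02, 0, -0.01, -0.01], [0.08, 0, 0.02, 0, 0, 0]],
])

```text
time_s: 10.1
tool_pos: [0.5091, 0.2041, 0.1172]
tcp_rot: [-0.023, 0.979, 0.003, 0.201]
wrist_force: [0.4, 0.0, -3.5]
width: 0.0496
finger_force: 74.4
```

Request:
step_arm([
  [[0, 0, 0, 0, 0, 0], [0, 0, 0, 0, 0, 0]],
])

```text
time_s: 10.3
tool_pos: [0.5096, 0.2041, 0.1176]
tcp_rot: [-0.023, 0.979, 0.003, 0.201]
wrist_force: [0.6, -0.2, -2.0]
width: 0.0494
finger_force: 74.4
```

Run:
```python
from h import *
s=state();print(s["wrist_force"].round(1),s["torque"].round(2),s["width"],bedpose())
a,b=toolfor(carT(14,1,10,y=-.8));rows(a,b,n=4)
```

```text
[ 0.6 -0.2 -2. ] [-0.03  0.68 -0.01] 0.04941843599930602 (array([20.45,  0.32,  3.14]), 'th,roll,yaw', np.float64(10.12), np.float64(0.01), np.float64(0.07))
n 4 need 0.17
[0.036, -0.007, 0.022, -0.0, 0.007, 0.004]
[0.036, -0.007, 0.022, -0.0, 0.007, 0.004]
[0.036, -0.007, 0.022, -0.0, 0.007, 0.004]
[0.036, -0.007, 0.022, -0.0, 0.007, 0.004]
```

Request:
step_arm([
  [[0.036, -0.007, 0.008, 0, 0, 0], [0.036, -0.007, 0.008, 0, 0, 0], [0.036, -0.007, 0.008, 0, 0, 0], [0.036, -0.007, 0.008, 0, 0, 0], [0, 0, 0, 0, 0, 0]],
])

```text
time_s: 10.8
tool_pos: [0.5049, 0.2027, 0.1142]
tcp_rot: [-0.023, 0.979, 0.003, 0.201]
wrist_force: [-0.0, 0.1, -2.9]
width: 0.0492
finger_force: 74.4
```

Request:
step_arm([
  [[-0.005, 0, 0.025, 0, 0, 0], [-0.005, 0, 0.025, 0, 0, 0], [0, 0, 0, 0, 0, 0]],
])

```text
time_s: 11.1
tool_pos: [0.5062, 0.2027, 0.1126]
tcp_rot: [-0.023, 0.979, 0.003, 0.201]
wrist_force: [0.3, 0.0, -1.2]
width: 0.0494
finger_force: 74.7
```

Request:
step_arm([
  [[-0.005, 0, 0.025, 0, 0, 0], [-0.005, 0, 0.025, 0, 0, 0], [0, 0, 0, 0, 0, 0]],
])

```text
time_s: 11.4
tool_pos: [0.5078, 0.2029, 0.112]
tcp_rot: [-0.023, 0.979, 0.003, 0.202]
wrist_force: [-3.7, -1.3, 6.9]
width: 0.0493
finger_force: 75.5
```

Run:
```python
from h import *
s=state();print(s["wrist_force"].round(1),s["torque"].round(2),s["width"],bedpose())
```

```text
[-3.7 -1.3  6.9] [-0.18  1.14 -0.1 ] 0.04931838578251284 (array([15.75, -0.76, -0.47]), 'th,roll,yaw', np.float64(10.2), np.float64(0.01), np.float64(0.07))
```

Bed contact at z0 ≈ −0.4 mm, so the model holds. Easing off slightly, then pushing toward the pin.

Request:
step_arm([
  [[0.004, 0, -0.02, 0, 0, 0], [0.05, 0, 0.01, 0, 0, 0], [0.05, 0, 0.01, 0, 0, 0], [0.05, 0, 0.01, 0, 0, 0], [0, 0, 0, 0, 0, 0]],
])

```text
time_s: 11.9
tool_pos: [0.5033, 0.2027, 0.1099]
tcp_rot: [-0.023, 0.979, 0.003, 0.203]
wrist_force: [3.2, 0.7, 5.0]
width: 0.0494
finger_force: 75.1
```

Run:
```python
from h import *
s=state();print(s["wrist_force"].round(1),s["torque"].round(2),s["width"],bedpose())
```

```text
[3.2 0.7 5. ] [ 0.01 -0.46 -0.05] 0.04941950227882954 (array([11.02, -0.75,  0.26]), 'th,roll,yaw', np.float64(10.37), np.float64(0.02), np.float64(0.05))
```

Request:
step_arm([
  [[0.05, 0, 0.008, 0, 0, 0], [0.05, 0, 0.008, 0, 0, 0], [0.05, 0, 0.008, 0, 0, 0], [0.05, 0, 0.008, 0, 0, 0], [0, 0, 0, 0, 0, 0]],
])

```text
time_s: 12.4
tool_pos: [0.4973, 0.2024, 0.1063]
tcp_rot: [-0.022, 0.979, 0.003, 0.204]
wrist_force: [6.1, 1.4, 4.1]
width: 0.0491
finger_force: 75.1
```

Run:
```python
from h import *
s=state();print(s["wrist_force"].round(1),s["torque"].round(2),s["width"],bedpose(),s["joint_pos"].round(2))
```

```text
[6.1 1.4 4.1] [ 0.09 -1.4  -0.01] 0.04914283380650114 (array([ 4.12, -0.73,  0.62]), 'th,roll,yaw', np.float64(10.49), np.float64(0.02), np.float64(0.03)) [ 0.17 -0.64 -0.82  0.98 -0.05  0.12]
```

Run:
```python
from h import *
a,b=toolfor(carT(3.4,.2,3,y=-.8));rows(a,b,n=4)
print('--');c,d=toolfor(carT(3.4,-.2,0,y=-.8));rows(c,d,n=2,start=(a,b))
```

```text
n 4 need 1.87
[-0.026, -0.0, 0.047, 0.0, 0.468, 0.001]
[-0.027, -0.0, 0.046, 0.0, 0.468, 0.001]
[-0.029, -0.0, 0.045, 0.0, 0.468, 0.001]
[-0.03, -0.0, 0.044, 0.0, 0.468, 0.001]
--
n 2 need 0.75
[-0.027, 0.0, 0.039, -0.0, 0.375, -0.001]
[-0.028, 0.0, 0.038, -0.0, 0.375, -0.001]
```

Request:
step_arm([
  [[-0.026, 0, 0.047, 0, 0.47, 0], [-0.027, 0, 0.046, 0, 0.47, 0], [-0.029, 0, 0.045, 0, 0.47, 0], [-0.03, 0, 0.044, 0, 0.47, 0], [0, 0, 0, 0, 0, 0]],
])

```text
time_s: 12.9
tool_pos: [0.5048, 0.2027, 0.101]
tcp_rot: [-0.022, 0.99, 0.002, 0.139]
wrist_force: [3.9, 1.4, 10.1]
width: 0.0493
finger_force: 75.6
```

Run:
```python
from h import *
s=state();print(s["wrist_force"].round(1),s["torque"].round(2),s["width"],bedpose())
a,b=toolfor(carT(3.4,-.2,0,y=-.8));rows(a,b,n=3)
```

```text
[ 3.9  1.4 10.1] [-0.   -0.93 -0.05] 0.04928440767349242 (array([ 3.86, -0.75, -0.12]), 'th,roll,yaw', np.float64(2.89), np.float64(0.01), np.float64(-0.01))
n 3 need 0.72
[-0.013, -0.0, 0.024, 0.001, 0.24, -0.001]
[-0.013, -0.0, 0.023, 0.001, 0.24, -0.001]
[-0.014, -0.0, 0.023, 0.001, 0.24, -0.001]
```

Request:
step_arm([
  [[-0.013, 0, 0.023, 0, 0.24, 0], [-0.013, 0, 0.023, 0, 0.24, 0], [-0.014, 0, 0.023, 0, 0.24, 0], [0, 0, 0, 0, 0, 0]],
])

```text
time_s: 13.3
tool_pos: [0.5062, 0.2028, 0.0997]
tcp_rot: [-0.023, 0.993, 0.001, 0.114]
wrist_force: [-7.5, -0.9, 20.8]
width: 0.0493
finger_force: 77.6
```

Run:
```python
from h import *
s=state();print(s["wrist_force"].round(1),s["torque"].round(2),s["width"],bedpose())
im=camera("wrist");sc=camera("scene")
o=np.zeros((420,800,3),np.uint8);o[:,:380]=im[:,90:470];o[:360,400:760]=cv2.resize(sc[130:250,190:310],None,fx=3,fy=3)
cv2.imwrite("pics/w6.png",o)
```

```text
[-7.5 -0.9 20.8] [-0.47  0.2  -0.31] 0.0493321460843866 (array([ 3.22, -0.72,  1.04]), 'th,roll,yaw', np.float64(-0.0), np.float64(-0.01), np.float64(0.02))
```

View pics/w6.png

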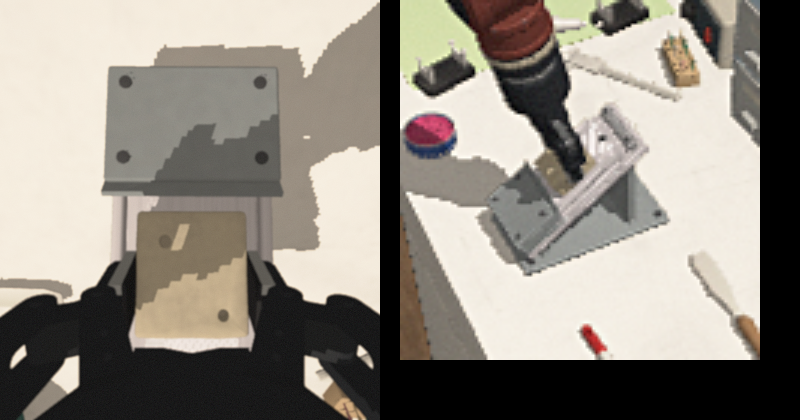

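The picture shows the carrier lying in the bed behind the lip with its near end under the hood. I'll ease it back up-slope to feel the lip stop while keeping light down pressure.

Request:
step_arm([
  [[-0.035, 0, -0.014, 0, 0, 0], [-0.035, 0, -0.014, 0, 0, 0], [-0.035, 0, -0.014, 0, 0, 0], [-0.035, 0, -0.014, 0, 0, 0], [0, 0, 0, 0, 0, 0]],
])

```text
time_s: 13.9
tool_pos: [0.5061, 0.2028, 0.0997]
tcp_rot: [-0.023, 0.994, 0.001, 0.109]
wrist_force: [-26.7, -2.6, 20.0]
width: 0.0496
finger_force: 78.1
```

Run:
```python
from h import *
s=state();F=s["wrist_force"]+[0,0,3];print(F.round(1),"along x",F[0]*.82+F[2]*.57,"normal",-F[0]*.57+F[2]*.82,s["torque"].round(2),bedpose())
```

```text
[-26.7  -2.6  23. ] along x -8.817557348539692 normal 34.07798623733469 [-0.66  3.57 -0.55] (array([ 3.03, -0.79,  1.72]), 'th,roll,yaw', np.float64(-0.57), np.float64(-0.03), np.float64(0.08))
```

Request:
step_arm([
  [[0.014, 0, -0.035, 0, 0, 0], [0.007, 0, -0.018, 0, 0, 0], [0, 0, 0, 0, 0, 0]],
])

```text
time_s: 14.2
tool_pos: [0.5087, 0.2029, 0.1022]
tcp_rot: [-0.023, 0.993, 0.001, 0.113]
wrist_force: [4.5, 1.6, 1.5]
width: 0.0494
finger_force: 74.8
```

Run:
```python
from h import *
s=state();F=s["wrist_force"]+[0,0,3];print(F.round(1),"along x",F[0]*.82+F[2]*.57,"normal",-F[0]*.57+F[2]*.82,s["torque"].round(2),bedpose())
k=calibration("wrist");im=camera("wrist");cv2.imwrite("pics/w7.png",im)
C=T(*cur())@np.load("G.npy")
P=lambda x,y,z:(C@np.r_[x/1000,y/1000,z/1000,1])[:3]
print("block corners model",proj(k,[P(-28,-25.5,13.5),P(-28,25.5,13.5)]).round(1),"rim",proj(k,bedW(QB,[(31,38,28),(31,-38,28)])).round(1))
g=cv2.cvtColor(im,6).astype(float)
for c in(240,260,280,300,320): 
    d=np.diff(cv2.GaussianBlur(g,(3,3),0)[150:260,c]);i=np.argsort(-abs(d))[:6];print(c,[(150+int(j),round(d[j])) for j in sorted(i)])
```

```text
[4.5 1.6 4.5] along x 6.269771606447298 normal 1.0950944768747708 [ 0.16 -1.02 -0.01] (array([ 6.71, -0.76,  1.8 ]), 'th,roll,yaw', np.float64(-0.12), np.float64(0.01), np.float64(0.02))
block corners model [[224.1 210.3]
 [337.3 210.3]] rim [[358.8 188. ]
 [205.9 187.9]]
240 [(174, -23), (188, 37), (189, 35), (190, 23), (210, -31), (211, -36)]
260 [(151, -12), (152, -12), (188, 11), (189, 13), (190, 9), (210, -10)]
280 [(188, 12), (189, 15), (190, 9), (210, -10), (223, 14), (224, 10)]
300 [(188, 13), (189, 16), (190, 10), (209, -6), (210, -9), (211, -6)]
320 [(187, 5), (188, 12), (189, 15), (190, 10), (210, -9), (211, -6)]
```

Request:
step_arm([
  [[-0.04, 0, 0, 0, 0, 0], [-0.03, 0, 0.01, 0, 0, 0], [0, 0, 0, 0, 0, 0]],
])

```text
time_s: 14.55
tool_pos: [0.5088, 0.2029, 0.1015]
tcp_rot: [-0.023, 0.994, 0.001, 0.11]
wrist_force: [-12.7, -0.1, 11.9]
width: 0.0496
finger_force: 76.7
```

Run:
```python
from h import *
s=state();F=s["wrist_force"]+[0,0,3];print(F.round(1),"along x",F[0]*.82+F[2]*.57,"normal",-F[0]*.57+F[2]*.82,s["torque"].round(2),bedpose())
```

```text
[-12.7  -0.1  14.9] along x -1.9177181799349885 normal 19.41209275839889 [-0.28  1.31 -0.36] (array([ 6.28, -0.77,  1.59]), 'th,roll,yaw', np.float64(-0.47), np.float64(-0.01), np.float64(0.06))
```

Request:
step_arm([
  [[0.02, 0, -0.018, 0, 0, 0], [0, 0, 0, 0, 0, 0]],
])

```text
time_s: 14.75
tool_pos: [0.5088, 0.2029, 0.102]
tcp_rot: [-0.023, 0.994, 0.001, 0.111]
wrist_force: [-4.9, 0.6, 6.4]
width: 0.049
finger_force: 75.5
```

Request:
step_arm([
  [[0, 0, 0, 0, 0, 0], [0, 0, 0, 0, 0, 0], [0, 0, 0, 0, 0, 0], [0, 0, 0, 0, 0, 0], [0, 0, 0, 0, 0, 0]],
], jaw=-1)

```text
time_s: 15.25
tool_pos: [0.5093, 0.2028, 0.102]
tcp_rot: [-0.023, 0.994, 0.001, 0.111]
wrist_force: [-0.2, 0.3, -0.6]
width: 0.0856
finger_force: 0.0
```

Request:
step_arm([
  [[0, 0, -0.3, 0, 0, 0], [0, 0, -0.5, 0, 0, 0], [0, 0, -0.8, 0, 0, 0], [0, 0, -0.8, 0, 0, 0], [0, 0, 0, 0, 0, 0]],
])

```text
time_s: 15.75
tool_pos: [0.4897, 0.2027, 0.2019]
tcp_rot: [-0.023, 0.993, 0.002, 0.115]
wrist_force: [0.5, 0.3, 0.1]
width: 0.0853
finger_force: 0.0
```

Run:
```python
from h import *
s=state();print(s["wrist_force"].round(1),s["width"],s["tool_pos"])
k=calibration("wrist");im=camera("wrist")
sc=camera("scene");np.savez("w8.npz",**k);cv2.imwrite("pics/w8.png",im)
for c,kk in((im,k),(sc,calibration("scene"))):
    C=carT(7,0,0)
    for hx,hy,z in((28,25.5,13.5),(65,35,-13.5)):
        u=proj(kk,[(C@np.r_[x/1000,y/1000,z/1000,1])[:3] for x,y in[(-hx,-hy),(hx,-hy),(hx,hy),(-hx,hy)]])
        if c is im: print(u.round(1).tolist());cv2.polylines(c,[(u*4).astype(np.int32)],True,(0,0,255),1,shift=2)
o=np.zeros((590,790,3),np.uint8);o[:,:420]=cv2.resize(im[90:385,180:390],None,fx=2,fy=2,interpolation=2);o[:360,425:785]=cv2.resize(sc[150:240,205:295],None,fx=4,fy=4,interpolation=2)
cv2.imwrite("pics/w8o.png",o)
```

```text
[0.5 0.3 0.1] 0.08533382388231703 [0.48967617 0.2026568  0.20192743]
[[248.5, 171.8], [247.5, 244.6], [315.3, 244.6], [314.4, 171.8]]
[[241.5, 137.9], [239.1, 289.7], [323.7, 289.8], [321.6, 137.9]]
```

View pics/w8o.png

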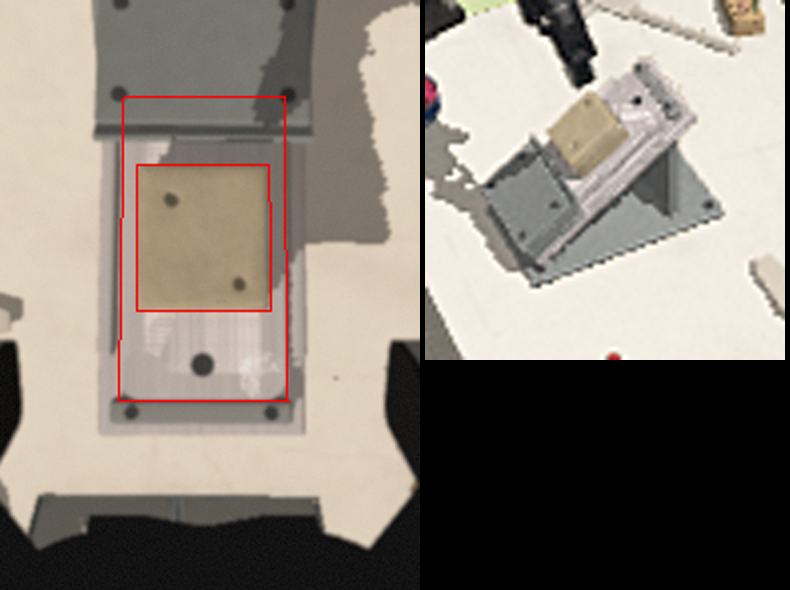

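The carrier matches the flat, seated pose: block at crop (137–271, 165–310), plate end against the lip at row ~400. The gripper is clear, so I'm handing in.

```bash
python3 -c "
from workcell import *
print(finish_job())"
```

```text
the job is handed in; nothing more can be done
None
```

The carrier is loaded in the scan dock and the job is handed in at about 16 s: it lies flat on the bed against the lip after release, which should leave the pin about 7 mm in, and the pen, spatula, caliper and case were not touched.

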